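Fit the cell turret to the photometer drive and load the amber glass standard

ROBOT

A 6-joint arm with a two-finger parallel gripper is mounted at the origin on the work surface. World frame = base frame: x ahead of the robot, y to its left, z up, the work surface at z = 0. Lengths are in m, angles in degrees, forces in N, time in s.
With the tool pointing down it reaches from about 0.35 to 0.925 m from the base axis. Payload 6.4 kg.
Tool frame: the origin (TCP) lies midway between the tips of the shut fingers; the grasp point (between the pads) lies 19 mm behind it; z points along the fingers, y is the line along which they close (so a half turn about z gives the same grasp; the last joint's range is limited). The gripper opens to 85 mm and grips with 20 to 120 N. Pads are 22 mm wide; open, the fingers measure 114 mm over their backs; the gripper's body (76 mm by 85 mm) begins 54 mm behind the grasp point. The pads swing forward as they close: fully open they stand 13 mm farther back than shut.
Start: joints at [53.795, 14.043, 89.255, -0, 76.702, -9.975], TCP at [0.287, 0.583, 0.231] pointing down, gripper open.
Joint ranges: [-179.41, 179.41], [-58.25, 129.5], [7.25, 145.43], [-54.29, 234.29], [11.92, 165.04], [-157.13, 157.13]. Speed limits (degrees/s): [147.25, 147.25, 180, 180, 180, 180].

INTERFACE

Orientations are given as [roll, pitch, yaw] about the fixed x, y, z axes, in that order (R = Rz(yaw) Ry(pitch) Rx(roll)).
In Python, from workcell import arm gives the robot as it stands. The module is installed in compiled form; this text tells all that it offers.
- The arm moves only by the shell command python3 -m inch 'ROWS' [FORCE]. ROWS is JSON, a list of rows, each a list of 5 numbers: the gripper command: -1 is shut, 1 is fully open, values between are in proportion, then the shift along the tool's x, y, z in cm, then the turn about the tool's z in degrees. In form: [[gripper, tx, ty, tz, turn], ...]. A call has 1 to 20 rows; each row shifts and turns the commanded pose from where the row before left it, along the tool's axes as they then stand; what a row does not reach is not made up. A row lasts 1/8 s, in which the tool goes at most 62.5 mm and 10.7 degrees, less where a joint would pass 70% of its speed; a pose out of reach is approached as far as the arm can. A call with a gripper value outside its range is refused whole. The fingers move at their own pace and stop on an object; FORCE is the grip in N (left out, the last holds). Time passes only in rows, so rows that do not move let the fingers close. It gives the time, the measured TCP pose, the force, the opening and the grip force at its end, in the units of the state.
- arm.sense(): the state, without advancing time (a new reading comes with each control period).
- arm.grab_frame(name): name is "scene" or "top" or "wrist"; returns a dict with "frame" (384x512x3 uint8, red, green, blue), "fx", "fy", "cx", "cy" (pixels), "extrinsics" (4x4, takes a point from camera to world coordinates); the wrist camera has in their place "T_tool_cam" (4x4, takes a point from camera to tool coordinates, whose origin is the TCP and whose axes are the flange's). Camera axes: x right, y down, z forward; pixel columns grow to the right and rows downward; lengths in m; the calibration is good to about 2 mm. A picture is of the moment at which its call begins: read the wrist's pose just before it. There is no depth.
- arm.job_done(): hands the job in; it is judged then, once.
The state is a dict: "clock": time; "qpos": joint angles; "dq": joint speeds; "joint_torque": joint torques, N m; "ee_pos": TCP position; "eef_rot": TCP orientation; "force": force on the tool from outside, world axes, zero at the start; "wrist_torque": the same for the moment, N m; "grip_width": finger opening in m; "grip_force": force on a finger pad.
Only numpy, scipy, OpenCV 4.12 (cv2) and the standard library are available. Lean on these libraries where they do the work, as an engineer would, in place of code of your own. Each camera call takes 0.05 s, during which the arm holds its last target. There are 200 camera calls.

TASK

Fit the loose cell turret fully down onto the square drive shaft in the photometer's open compartment. Then stand the amber glass standard, fully down, in the turret pocket that lies on the light path, with the turret turned so that the pocket sits squarely between the lamp and receiver windows and the standard's clear faces towards those windows. Lower the glass gently, and leave the other standards and the things on the bench where they are.

Things in the scene. Friction and masses are not known exactly. Their poses are not given: they have to be found in the camera images.
- photometer: White bench photometer, fixed, 305 x 310 mm, deck 100 mm high; black compartment open on top (x -92 to 84, y -84 to 84 mm, floor 22 mm high). Origin: on the bench under the shaft's axis; z up, x from the control panel to the rear, y to the lamp side. Light runs parallel to y from the pale yellow lamp window (+y wall) to the dark violet receiver window (-y wall); yellow deck arrows mark its line.
- light_path (a point): Middle of the light path, between the two windows: 50 mm from the shaft axis towards the control panel (photometer x = -50 mm, y = 0), 74 mm above the bench. Axes as the photometer's.
- drive_seat (a point): Top of the steel flange at the foot of the drive shaft, on its axis, 28 mm above the bench: the fitted turret's underside rests here. Axes turn with the shaft; x and y are square to its flats. The brass shaft is 22 mm square and stands 24 mm up from here (top 48 mm below the deck); its last 6 mm taper to 14 mm square.
- drive (a joint): Angle of the drive shaft in the photometer (rad, counter-clockwise from above). At 0 and each quarter turn its flats, and a fitted turret's pockets, are square to the photometer, one pocket on the light path. It is found at 0.3 to 1.27. It turns with the fitted turret under about 0.08 N m, up to 3.1 rad either way, and stays where left.
- turret: Loose cell turret, 0.3 to 0.5 kg: aluminium disc 144 mm across, 8 mm thick; square hub (46 mm) up to 30 mm. Origin: centre of the underside, z up. From below a 23.5 mm square bore, 26 mm deep. Four black pockets 50 mm out on +x, -x, +y, -y: 38 mm blocks with 27.4 mm square holes, floor 8 mm and rim 26 mm above the underside. Bore and holes are parallel to x, y. Starts flat on the bench.
- amber_cell: Amber glass standard, 0.07 to 0.12 kg: block 25 x 25 mm, 70 mm tall with its orange cap (top 10 mm, as wide as the glass); foot bevelled by 2 mm. Origin: centre of the underside, z up. Clear faces at +x and -x (light passes along x), frosted pale faces at +y and -y. The white stripe on the cap runs along x. Starts upright on the 4 mm thick blue mat at any yaw.
- amber_cell_window (a point): Centre of the amber standard, 38 mm above its underside: the point the light should pass through. Axes as amber_cell's.
- green_cell: Green glass standard with green cap, same shape and size, standing on the mat; to be left alone. Origin: centre of its underside.
- clear_cell: Clear glass standard with white cap, same shape and size, standing on the mat; to be left alone. Origin: centre of its underside.
- dishes: Two closed culture dishes stacked, 92 mm across, 31 mm high, on the bench; to be left alone. Origin: centre of the underside.
- marker: White and blue marker pen lying on the bench, about 135 mm long and 13 mm thick; to be left alone. Origin: on the bench, under the middle of its white body; x along the pen.
- bottle: White bottle with blue cap, 69 mm across, 165 mm tall, on the bench; to be left alone. Origin: centre of the underside.
- turret_grip (a point): Middle of the turret's blue upright grip post, on the turret's axis, 54 mm above its underside; axes as the turret's. The post is 20 mm square, its sides parallel to x and y, from 30 to 78 mm above the underside. Every quarter turn of the turret looks and works the same.
Things that resemble listed ones, but are neither listed nor needed, are in the scene too. Leave any red look-alike of the turret alone.

How it is judged (in metres and radians):
On the way, in this order (a step that is already met when the one before it is completed fails the run):
1. the turret is fully down on the drive shaft (z of turret in the frame of drive_seat below 0.003 m and horizontal distance between turret and drive_seat below 0.004 m and angle between turret's own z axis and vertical below 0.06 rad), for 0.2 s.
2. the amber standard stands fully down in the pocket on the light path (distance between amber_cell_window and light_path below 0.006 m and z of amber_cell in the frame of turret below 0.011 m), for 0.2 s.
At the end, for the whole second after the job is handed in: Turret down on the drive flange (3 mm; axis 4 mm), a pocket square on the light path (0.10 rad). Amber standard fully down in that pocket (3 mm), its middle within 6 mm of the light path's, upright (0.10 rad), clear faces square to the light (0.14 rad), all released and at rest (all of step 1 and all of step 2 and (angle between the x axis of turret and the x axis of photometer, either way round below 0.1 rad or angle between the x axis of turret and the y axis of photometer, either way round below 0.1 rad) and angle between amber_cell's own z axis and vertical below 0.1 rad and angle between the x axis of amber_cell and the y axis of photometer, either way round below 0.14 rad and linear speed of each of amber_cell, turret below 0.01 m/s); the robot touches nothing.
It fails at once if another standard is shifted by more than 20 mm (distance of any of green_cell, clear_cell from where it was at the start of the episode above 0.02 m).
It fails at once if the dishes, marker or bottle is shifted by more than 30 mm (distance of any of dishes, marker, bottle from where it was at the start of the episode above 0.03 m).
It fails at once if the amber standard is driven hard against the turret or the photometer (over 40 N) (contact force between amber_cell and turret above 40 N or contact force between amber_cell and photometer above 40 N).
It fails at once if the amber standard is dropped or plunged into its place (faster than 0.3 m/s within 40 mm of it) (distance between amber_cell_window and light_path below 0.04 m and linear speed of amber_cell above 0.3 m/s).
It also fails if it takes over 64 s, if anything falls off the work surface, if the arm or the gripper's body presses on something with over 40 N, if the wrist force passes 120 N, or if a joint passes its speed limit or range.

## Working session

There is one attempt and no reset: what is moved stays moved. The work goes in short steps, Python scripts to look and compute and a shell command to move; the robot and the scene stay as the last step left them, time stands still between calls to the robot, and variables do not carry over. Pictures are saved under pics/ and viewed, at most 10 in all, crops included, and the job is handed in when it is done.

```bash
mkdir -p pics
cat > h.py <<'E'
import numpy as np, cv2, json
from workcell import arm
from scipy.spatial.transform import Rotation as R
def grab(n):
    s=arm.sense(); f=arm.grab_frame(n)
    if n=="wrist":
        T=np.eye(4); T[:3,:3]=R.from_euler('xyz',s['eef_rot'],degrees=True).as_matrix(); T[:3,3]=s['ee_pos']
        E=T@np.array(f['T_tool_cam'])
    else: E=np.array(f['extrinsics'])
    return dict(im=np.array(f['frame']),K=(f['fx'],f['fy'],f['cx'],f['cy']),E=E)
def ray(c,u,v,z):
    fx,fy,cx,cy=c['K']; d=c['E'][:3,:3]@np.array([(u-cx)/fx,(v-cy)/fy,1]); o=c['E'][:3,3]
    return o+d*(z-o[2])/d[2]
def proj(c,p):
    fx,fy,cx,cy=c['K']; q=np.linalg.inv(c['E'])@np.append(p,1); return q[0]/q[2]*fx+cx,q[1]/q[2]*fy+cy
def save(c,n): cv2.imwrite(n,c['im'][...,::-1])
E
python3 - <<'E'
from h import *
s=arm.sense(); print(s['ee_pos'],s['eef_rot'],s['clock'],s['grip_width'])
ims=[]
for n in("top","scene"):
    c=grab(n); save(c,f'pics/{n}0.png'); print(n,c['K'],c['E'].round(3).tolist())
    np.save(n+'.npy',c,allow_pickle=True)
    ims.append(c['im'])
cv2.imwrite('pics/t_big.png',cv2.resize(ims[0],(800,600),interpolation=cv2.INTER_CUBIC)[...,::-1])
cv2.imwrite('pics/s_big.png',cv2.resize(ims[1],(800,600),interpolation=cv2.INTER_CUBIC)[...,::-1])
print(arm.grab_frame("wrist")['T_tool_cam'])
E
```

```text
[0.28695615 0.58260633 0.23017446] [-1.79892135e+02 -2.01387200e-02  1.53767900e+02] 0.0 0.08526360171730625
top (439.112367052563, 439.112367052563, 250.20571973613247, 189.45117281857793) [[0.069, -0.974, 0.217, 0.23], [-0.998, -0.068, 0.013, 0.033], [0.002, -0.218, -0.976, 1.383], [0.0, 0.0, 0.0, 1.0]]
scene (361.72495880185653, 361.72495880185653, 256.178795056568, 190.5955978863788) [[0.66, 0.566, -0.494, 0.981], [0.751, -0.496, 0.435, -0.38], [0.001, -0.658, -0.753, 0.791], [0.0, 0.0, 0.0, 1.0]]
[[ 7.60331076e-04 -9.44460425e-01 -3.28624296e-01  8.57369919e-02]
 [ 9.99999021e-01  3.32059461e-04  1.35934354e-03 -7.52093451e-04]
 [-1.17472337e-03 -3.28625007e-01  9.44459753e-01 -1.42784651e-01]
 [ 0.00000000e+00  0.00000000e+00  0.00000000e+00  1.00000000e+00]]
```

View pics/t_big.png

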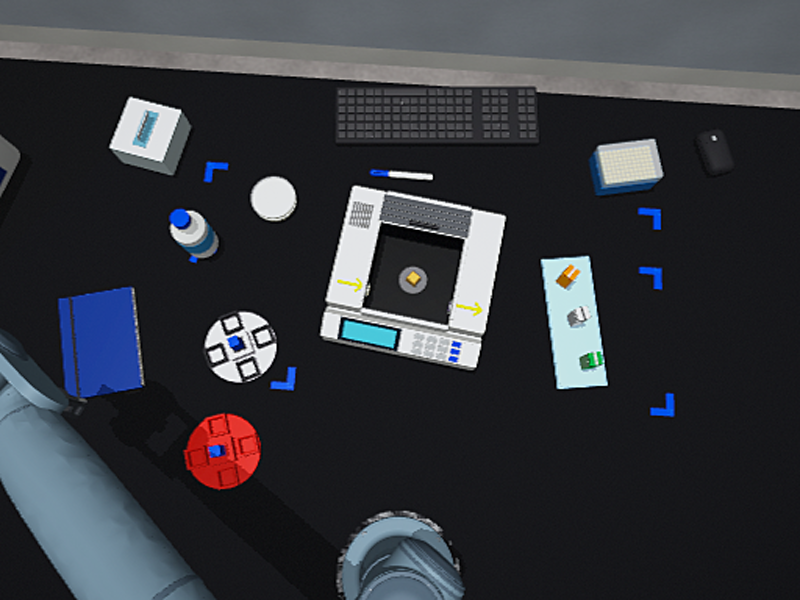

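View pics/s_big.png

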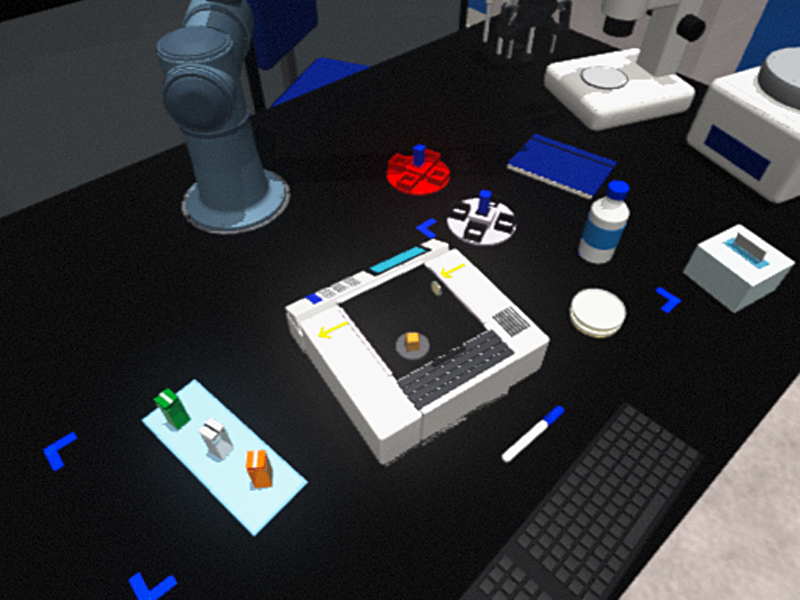

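The top view shows the white turret at (240,346) with its blue post, the shaft at (413,279), yellow deck arrows at (350,285) and (470,309), and the amber cell at (567,275) at the top of the mat. The scene view agrees: the red turret is only the look-alike.

```bash
cat > m.py <<'E'
from h import *
def load(n): return np.load(n+'.npy',allow_pickle=True).item()
def blob(c,lo,hi,box):
    hsv=cv2.cvtColor(c['im'],cv2.COLOR_RGB2HSV); m=cv2.inRange(hsv,lo,hi)
    z=np.zeros_like(m); x0,y0,x1,y1=box; z[y0:y1,x0:x1]=m[y0:y1,x0:x1]
    n,l,st,ce=cv2.connectedComponentsWithStats(z); return sorted([(st[i,4],ce[i].round(1).tolist(),(l==i)) for i in range(1,n)],key=lambda a:-a[0])
def rect(c,m,z):  # min-area rect of a mask mapped to plane z
    k=max(cv2.findContours(m.astype(np.uint8),cv2.RETR_EXTERNAL,cv2.CHAIN_APPROX_NONE)[0],key=cv2.contourArea)[:,0]
    P=np.array([ray(c,u,v,z)[:2] for u,v in k],np.float32)*1000
    return cv2.minAreaRect(P)
E
python3 - <<'E'
from m import *
t=load('top'); s=load('scene')
for c,b in((t,(205,110,325,230)),(s,(180,150,350,290))):
    A=[(a,p) for a,p,_ in blob(c,(24,120,120),(34,255,255),b)][:4]
    print('arrows',A,[ray(c,*p,.1).round(4) for a,p in A])
    for a,p,m in blob(c,(14,80,60),(24,255,255),b)[:2]: print('shaft',a,p,ray(c,*p,.05).round(4))
c=t
for a,p,m in blob(c,(0,0,130),(179,60,255),(125,190,182,250))[:1]:
    # disc: outer contour, bench-plane ~z=.008
    print('disc',a,p,rect(c,m,.008))
    k=max(cv2.findContours(m.astype(np.uint8),0,1)[0],key=cv2.contourArea)[:,0]
    P=np.array([ray(c,u,v,.008)[:2] for u,v in k],np.float32)*1000; print(cv2.minEnclosingCircle(P))
for a,p,m in blob(c,(105,150,60),(130,255,255),(135,205,170,235))[:1]: print('post',a,p,ray(c,*p,.065),rect(c,m,.078))
for c,b in((t,(345,165,385,190)),(s,(150,280,180,320))):
  for a,p,m in blob(c,(8,150,80),(20,255,255),b)[:2]: print('amber',a,p,ray(c,*p,.06),rect(c,m,.074))
# opening/deck outline
for a,p,m in blob(t,(0,0,130),(179,60,255),(200,110,330,240))[:1]: print('deck',a,rect(t,m,.1))
E
```

```text
arrows [(np.int32(46), [301.2, 197.1]), (np.int32(42), [224.8, 181.3]), (np.int32(19), [264.4, 177.1])] [array([ 0.503 , -0.1039,  0.1   ]), array([0.5355, 0.1273, 0.1   ]), array([0.5567, 0.0094, 0.1   ])]
shaft 52 [263.9, 177.8] [0.5671 0.0099 0.05  ]
shaft 1 [292.0, 194.0] [ 0.5215 -0.0803  0.05  ]
arrows [(np.int32(54), [210.7, 211.2]), (np.int32(43), [288.2, 173.3]), (np.int32(2), [262.0, 215.5])] [array([ 0.5046, -0.1074,  0.1   ]), array([0.5375, 0.1227, 0.1   ]), array([ 0.596 , -0.0229,  0.1   ])]
shaft 96 [263.6, 218.2] [5.773e-01 3.000e-04 5.000e-02]
shaft 11 [278.0, 184.7] [0.518  0.1072 0.05  ]
disc 871 [153.8, 221.8] ((411.80316162109375, 346.6995544433594), (134.65431213378906, 133.2943878173828), 25.231454849243164)
((412.96539306640625, 347.9283752441406), 72.44384002685547)
post 62 [150.4, 219.1] [0.41082302 0.34495643 0.065     ] ((409.3768310546875, 341.6259765625), (26.21054458618164, 23.819032669067383), 22.91153907775879)
amber 88 [362.6, 176.6] [ 0.5897526  -0.29571876  0.06      ] ((586.275634765625, -293.6317443847656), (24.046829223632812, 45.84607696533203), 52.99272537231445)
amber 197 [166.5, 301.8] [ 0.61083385 -0.3067068   0.06      ] ((613.1464233398438, -308.56927490234375), (25.082914352416992, 53.6495475769043), 67.7339859008789)
amber 41 [159.5, 293.9] [ 0.58568004 -0.30846535  0.06      ] ((593.3319702148438, -309.9185791015625), (6.269384860992432, 23.069351196289062), 58.54210662841797)
deck 5125 ((564.2520751953125, 10.26898193359375), (309.5352783203125, 310.9061279296875), 82.13943481445312)
```

```bash
python3 -m inch '[[1,-4.3,-3.1,0,0],[1,-4.3,-3.1,0,0],[1,-4.3,-3.1,0,0],[1,-4.3,-3.1,0,0],[1,-4.4,-3.2,0,0],[1,0,0,0,10],[1,0,0,0,10],[1,0,0,0,10],[1,0,0,0,10],[1,0,0,0,0],[1,0,0,0,0]]' 60
python3 - <<'E'
from m import *
c=grab('wrist'); np.save('w1.npy',c,allow_pickle=True); save(c,'pics/w1.png'); print(c['E'].round(3).tolist(),arm.sense()['ee_pos'],arm.sense()['eef_rot'])
print(proj(c,[.412,.347,.078]))
E
```

```text
clock: 1.52
ee_pos: [0.412, 0.3476, 0.2311]
eef_rot: [-180.0, 0.0, 113.9]
force: [-0.5, -1.2, 0.6]
grip_width: 0.0856
grip_force: 0.0
[[0.914, 0.383, 0.134, 0.377], [0.406, -0.863, -0.3, 0.425], [0.0, 0.328, -0.945, 0.374], [0.0, 0.0, 0.0, 1.0]] [0.4119983  0.34764132 0.23114987] [-1.79984294e+02  1.33370978e-03  1.13882821e+02]
(np.float64(257.0206385694464), np.float64(177.2758173004145))
```

View pics/w1.png

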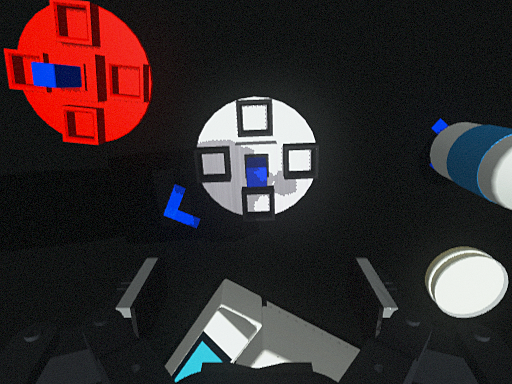

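The wrist view is centred on the turret: post top near (257,175); pocket rims at left (213,163), right (299,160), top (255,118), bottom (258,204).

Run:
```python
from m import *
c=load('w1')
P=[ray(c,*p,.026)[:2] for p in((213,163),(299,160),(255,118),(258,204))]
print(np.round(P,4), np.mean(P,0), [np.linalg.norm(P[0]-P[1]),np.linalg.norm(P[2]-P[3])])
for d in (P[1]-P[0],P[2]-P[3]): print(np.degrees(np.arctan2(d[1],d[0])))
for a,p,m in blob(c,(105,150,150),(130,255,255),(240,150,275,190))[:1]: print('post top',a,p,ray(c,*p,.078),rect(c,m,.078))
for a,p,m in blob(c,(105,120,20),(130,255,255),(240,150,275,190))[:1]: print('post',a,p,rect(c,m,.078))
```

```text
[[0.3665 0.3285]
 [0.4528 0.3706]
 [0.3895 0.3925]
 [0.4325 0.3041]] [0.4103387  0.34891532] [np.float64(0.0960522917188894), np.float64(0.09829387979641313)]
25.99204034085221
115.91713304740938
post top 366 [256.4, 176.3] [0.41105519 0.34765086 0.078     ] ((411.1177978515625, 347.48211669921875), (19.113880157470703, 18.6271915435791), 26.81526756286621)
post 591 [256.1, 172.1] ((409.0035400390625, 351.2019348144531), (19.300640106201172, 29.719120025634766), 24.522144317626953)
```

```bash
python3 -m inch '[[1,0.05,-0.1,0,-2],[1,0,0,5,0],[1,0,0,5,0],[1,0,0,5,0],[1,0,0,2.5,0],[1,0,0,1.8,0],[1,0,0,0,0],[-1,0,0,0,0],[-1,0,0,0,0],[-1,0,0,0,0],[-1,0,0,0,0],[-1,0,0,0,0],[-1,0,0,0,0]]' 80
```

```text
clock: 3.2
ee_pos: [0.4117, 0.3481, 0.0391]
eef_rot: [179.9, -0.0, 115.8]
force: [0.2, -0.8, 5.2]
grip_width: 0.019
grip_force: 79.3
```

```bash
python3 -m inch '[[-1,0,0,-3,0],[-1,0,0,-6,0],[-1,0,0,-6,0],[-1,0,0,-6,0],[-1,-4.8,-0.1,0,0],[-1,-4.8,-0.1,0,0],[-1,-4.8,-0.1,0,0],[-1,-4.8,-0.1,0,0],[-1,-4.8,-0.1,0,0],[-1,-4.8,-0.1,0,0],[-1,-4.8,-0.1,0,0],[-1,-4.8,-0.1,0,0],[-1,-4.8,-0.1,0,0],[-1,-4.8,0,0,0],[-1,0,0,0,0],[-1,0,0,0,0]]'
python3 - <<'E'
from m import *
c=grab('wrist'); np.save('w2.npy',c,allow_pickle=True); save(c,'pics/w2.png'); print(arm.sense()['ee_pos'],arm.sense()['eef_rot'])
print(proj(c,[.568,.007,.052]))
t=grab('top'); np.save('t2.npy',t,allow_pickle=True)
E
```

```text
clock: 5.2
ee_pos: [0.6104, -0.0879, 0.2461]
eef_rot: [-179.8, -0.2, 115.8]
force: [-0.3, 0.4, -4.5]
grip_width: 0.019
grip_force: 79.7
[ 0.61049135 -0.08744451  0.24664091] [-1.79876654e+02 -1.42888661e-01  1.15804764e+02]
(np.float64(260.96267732204143), np.float64(63.75981470417207))
```

View pics/w2.png

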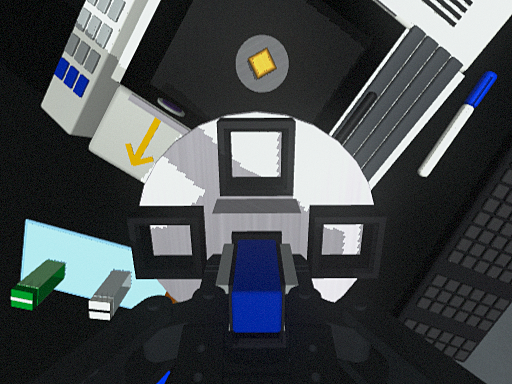

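The view shows the shaft and its flange at about (262,64), with the held turret below it. The standards sit at lower left and the arrow at (145,145).

Run:
```python
from m import *
c=load('w2')
for lo in (60,130,170):
  for a,p,m in blob(c,(14,80,lo),(34,255,255),(235,35,290,95))[:1]: print('shaft',a,p,ray(c,*p,.05),rect(c,m,.052),rect(c,m,.046))
for a,p,m in blob(c,(0,0,70),(179,60,200),(225,25,300,110))[:2]:
    k=max(cv2.findContours(m.astype(np.uint8),0,1)[0],key=cv2.contourArea)
    e=cv2.minEnclosingCircle(k); print('flange',a,p,e,ray(c,*e[0],.028))
for p,z in [((168,241),.026),((348,240),.026),((256,157),.026)]:
    q=ray(c,*p,.2466-.039+z); print(q.round(4))
s=arm.sense(); print(s['ee_pos'])
```

```text
shaft 518 [261.7, 63.0] [0.56831998 0.00805299 0.05      ] ((568.5155029296875, 7.915611267089844), (21.32501983642578, 21.485065460205078), 53.68293762207031) ((568.4361572265625, 8.269794464111328), (21.70453643798828, 21.86725616455078), 53.6828498840332)
shaft 422 [261.8, 62.7] [0.56828817 0.00834195 0.05      ] ((568.4308471679688, 8.19424819946289), (19.02094268798828, 19.50560760498047), 53.90262985229492) ((568.35009765625, 8.553306579589844), (19.359453201293945, 19.85269546508789), 53.902740478515625)
shaft 369 [261.7, 62.7] [0.56819941 0.00829906 0.05      ] ((568.29248046875, 8.221435546875), (18.033706665039062, 18.336793899536133), 53.92533493041992) ((568.2093505859375, 8.581035614013672), (18.35457992553711, 18.663108825683594), 53.92523956298828)
flange 1900 [261.7, 63.3] ((262.0, 63.324562072753906), 28.95317840576172) [0.56844132 0.00920616 0.028     ]
[ 0.5644 -0.1056  0.2336]
[ 0.6522 -0.0624  0.2336]
[ 0.5873 -0.0428  0.2336]
[ 0.61067149 -0.08728528  0.24713057]
```

Run:
```python
from m import *
c=load('w2'); im=c['im'].copy()
T=np.array(arm.grab_frame("wrist")['T_tool_cam']); c['E']=T
im=cv2.resize(im,None,fx=1.5,fy=1.5)
for cx,cy in((0,-.05),(0,.05),(.05,0)):
    k=np.array([proj(c,[cx+a,cy+b,.013]) for a,b in((-.019,-.019),(.019,-.019),(.019,.019),(-.019,.019))])
    cv2.polylines(im,[np.int32(k*1.5)],True,(255,0,0),1)
k=np.array([proj(c,[a,b,-.039]) for a,b in((-.01,-.01),(.01,-.01),(.01,.01),(-.01,.01))])
cv2.polylines(im,[np.int32(k*1.5)],True,(255,0,0),1)
cv2.imwrite('pics/ov.png',im[150:560,150:620,::-1])
```

```text
(no output)
```

View pics/ov.png

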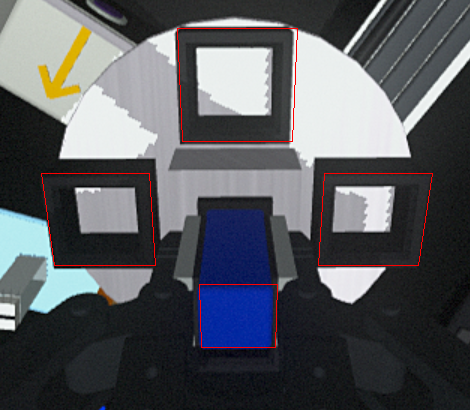

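The drawn outline matches the pockets and post, so the turret sits centred in the grip. Now I'll turn it and go above the shaft.

```bash
python3 -m inch '[[-1,0,0,0,-9.5],[-1,0,0,0,-9.5],[-1,0,0,0,-9],[-1,4.5,2.6,0,0],[-1,4.6,2.6,0,0],[-1,0,0,5,0],[-1,0,0,4,0],[-1,0,0,0,0],[-1,0,0,0,0],[-1,0,0,0,0]]'
```

```text
clock: 6.6
ee_pos: [0.5706, 0.007, 0.1611]
eef_rot: [179.9, 0.2, 143.8]
force: [0.2, -0.4, -5.0]
grip_width: 0.019
grip_force: 79.9
```

```bash
python3 -m inch '[[-1,0.25,0,2,0],[-1,0,0,2.5,0],[-1,0,0,1.8,0],[-1,0,0,0,0],[-1,0,0,0,0]]'; python3 -m inch '[[-1,0,0,0.4,0],[-1,0,0,0.4,0],[-1,0,0,0.3,0],[-1,0,0,0,0],[-1,0,0,0,0]]'
```

```text
clock: 7.22
ee_pos: [0.5679, 0.0085, 0.0966]
eef_rot: [179.9, 0.1, 143.8]
force: [0.4, -1.1, -4.4]
grip_width: 0.0191
grip_force: 79.8
clock: 7.85
ee_pos: [0.5675, 0.0086, 0.0845]
eef_rot: [180.0, 0.1, 143.8]
force: [3.4, -1.1, -5.4]
grip_width: 0.0192
grip_force: 79.9
```

```bash
python3 -m inch '[[-1,-0.05,0.04,0.2,0],[-1,0,0,0.3,0],[-1,0,0,0.3,0],[-1,0,0,0,0],[-1,0,0,0,0]]'; python3 -m inch '[[-1,0,0,0.3,0],[-1,0,0,0.3,0],[-1,0,0,0.2,0],[-1,0,0,0,0],[-1,0,0,0,0]]'
```

```text
clock: 8.48
ee_pos: [0.5676, 0.0087, 0.076]
eef_rot: [180.0, 0.0, 143.8]
force: [4.0, -1.3, -7.6]
grip_width: 0.0192
grip_force: 79.6
clock: 9.1
ee_pos: [0.5676, 0.0087, 0.0682]
eef_rot: [180.0, 0.0, 143.8]
force: [4.2, -1.2, -6.5]
grip_width: 0.0193
grip_force: 79.8
```

```bash
python3 -m inch '[[-1,0,0,0.15,0],[-1,0,0,0.15,0],[-1,0,0,0,0],[-1,0,0,0,0]]'
```

```text
clock: 9.6
ee_pos: [0.5679, 0.0087, 0.0671]
eef_rot: [-180.0, 0.0, 143.8]
force: [-2.9, -1.0, 8.0]
grip_width: 0.0191
grip_force: 81.7
```

```bash
python3 -m inch '[[-1,0,0,-0.15,0],[-1,0,0,0,-5],[-1,0,0,0,-6],[-1,0,0,0,-6],[-1,0,0,0,-6],[-1,0,0,0,-5.2],[-1,0,0,0,0],[-1,0,0,0,0],[-1,0,0,0,0]]'
```

```text
clock: 10.72
ee_pos: [0.5677, 0.0085, 0.0671]
eef_rot: [-180.0, 0.0, 171.9]
force: [1.0, -4.6, 2.0]
grip_width: 0.019
grip_force: 80.9
```

```bash
python3 -m inch '[[0.3,0,0,0,0],[0.3,0,0,0,0],[0.3,0,0,0,0],[0.3,0,0,-2,0],[0.3,0,0,-6,0],[0.3,0,0,-6,0],[0.3,0,0,-4,0],[0.3,0,0,0,0],[0.3,0,0,0,0],[0.3,0,0,0,0]]'
python3 - <<'E'
from m import *
c=grab('wrist'); np.save('w3.npy',c,allow_pickle=True); save(c,'pics/w3.png'); print(arm.sense()['ee_pos'],arm.sense()['eef_rot'])
E
```

```text
clock: 11.98
ee_pos: [0.5665, 0.009, 0.2451]
eef_rot: [180.0, -0.2, 172.0]
force: [-0.5, -0.5, -0.0]
grip_width: 0.0556
grip_force: 0.0
[0.56661549 0.00896193 0.24506902] [179.98975915  -0.18580498 171.96680388]
```

View pics/w3.png

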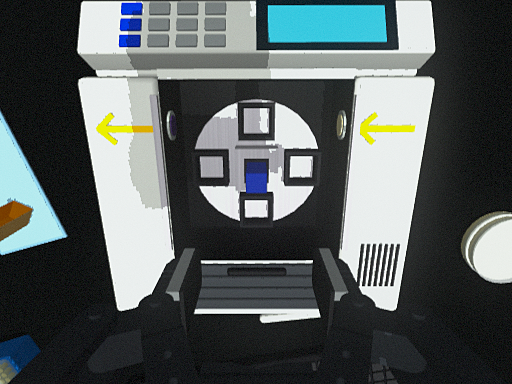

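The turret is down on the shaft and square with the arrows. The light-path pocket is at about (256,121), level with the arrows at (125,128) and (385,127).

Run:
```python
from m import *
c=load('w3')
A=[ray(c,*p,.1)[:2] for a,p,m in blob(c,(22,120,120),(34,255,255),(60,100,440,150))[:2]]; print('arrows',A, 'yaw',np.degrees(np.arctan(-(A[0]-A[1])[0]/(A[0]-A[1])[1])))
for a,p,m in blob(c,(0,0,110),(179,70,255),(242,105,271,138))[:1]: print('hole floor',a,p,ray(c,*p,.036),rect(c,m,.036))
P=[ray(c,*p,.054)[:2] for p in((210.5,166.5),(301.5,166.5))]; print('pockets',P,np.degrees(np.arctan(-(P[0]-P[1])[0]/(P[0]-P[1])[1])))
for a,p,m in blob(c,(105,150,150),(130,255,255),(240,160,275,200))[:1]: print('post',p,ray(c,*p,.106),rect(c,m,.106))
t=load('t2')
for a,p,m in blob(t,(8,150,80),(20,255,255),(345,165,385,190))[:2]: print('amber',a,p)
```

```text
arrows [array([ 0.50209886, -0.1058874 ]), array([0.53415614, 0.12544895])] yaw -7.889479729189039
hole floor 627 [256.0, 120.0] [0.51818834 0.01538716 0.036     ] ((518.8770751953125, 15.288220405578613), (26.31703758239746, 26.53050422668457), 82.00125885009766)
pockets [array([ 0.55807821, -0.03971202]), array([0.57173205, 0.05734987])] -8.00734017952004
post [255.7, 182.7] [0.56718374 0.00819598 0.106     ] ((567.5930786132812, 8.419026374816895), (18.670625686645508, 17.417442321777344), 81.990234375)
amber 48 [360.4, 179.1]
amber 3 [362.0, 172.0]
```

```bash
python3 -m inch '[[0.3,-1.3,-6,0,0],[0.3,-1.3,-6,0,0],[0.3,-1.3,-6,0,0],[0.3,-1.3,-6,0,0],[0.3,-1.3,-6,0,0],[0.3,0,0,0,0],[0.3,0,0,0,0],[0.3,0,0,0,0]]'
python3 - <<'E'
from m import *
c=grab('wrist'); np.save('w4.npy',c,allow_pickle=True); save(c,'pics/w4.png'); print(arm.sense()['ee_pos'],arm.sense()['eef_rot'])
E
```

```text
clock: 13.02
ee_pos: [0.59, -0.2958, 0.2464]
eef_rot: [180.0, -0.0, 172.1]
force: [-0.2, 0.4, 0.0]
grip_width: 0.0552
grip_force: 0.0
[ 0.59010889 -0.29581347  0.24664093] [ 1.79979356e+02 -2.26074040e-02  1.72075174e+02]
```

View pics/w4.png

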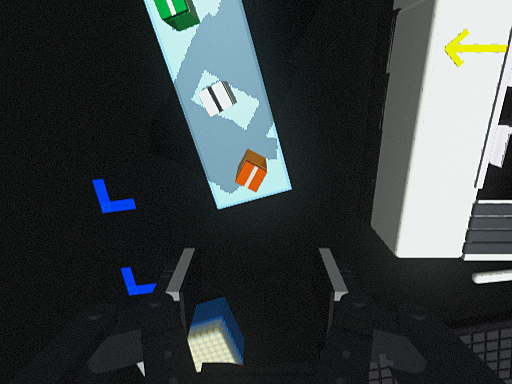

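The amber cap's top is at about (252,177), with a white stripe running from lower left to upper right. The clear cell is at (217,97) and the green one is beyond it.

Run:
```python
from m import *
c=load('w4')
hsv=cv2.cvtColor(c['im'],cv2.COLOR_RGB2HSV)
for lo in(150,200):
  for a,p,m in blob(c,(3,150,lo),(20,255,255),(230,140,280,200))[:3]: print('am',lo,a,p,rect(c,m,.074),c['im'][m].mean(0))
W=blob(c,(0,0,150),(179,140,255),(241,163,268,190))
for a,p,m in W[:2]:
    print('stripe',a,p,ray(c,*p,.074),rect(c,m,.074))
    ys,xs=np.nonzero(m); P=np.array([ray(c,u,v,.074)[:2] for u,v in zip(xs,ys)]); P-=P.mean(0); v=np.linalg.svd(P)[2][0]; print(np.degrees(np.arctan2(v[1],v[0])))
full=((cv2.inRange(hsv,(3,150,200),(20,255,255))>0)|(W[0][2])); 
z=np.zeros(full.shape,np.uint8); z[158:195,232:272]=full[158:195,232:272]; z=cv2.morphologyEx(z,cv2.MORPH_CLOSE,np.ones((3,3),np.uint8)); print('top',rect(c,z,.074))
i=cv2.resize(c['im'][135:205,220:290],(560,560),interpolation=0); cv2.imwrite('pics/am.png',i[...,::-1])
```

```text
am 150 240 [244.6, 172.5] ((586.6889038085938, -306.2912902832031), (10.695632934570312, 30.948421478271484), 57.206214904785156) [215.3         91.28333333  12.225     ]
am 150 240 [257.1, 177.7] ((594.5057983398438, -295.3798522949219), (16.596267700195312, 32.36417007446289), 75.58222198486328) [210.975       89.52083333  10.72083333]
am 150 8 [252.6, 153.4] ((570.6739501953125, -296.7361145019531), (4.981101036071777, 1.432101845741272), 36.61539840698242) [150.75   92.25   31.375]
am 200 210 [244.6, 173.2] ((589.736572265625, -307.91705322265625), (9.65434741973877, 22.809619903564453), 55.51689910888672) [221.44285714  92.8         10.12380952]
am 200 206 [256.8, 179.6] ((598.1664428710938, -296.5137023925781), (9.510050773620605, 23.412273406982422), 55.04126739501953) [218.94174757  88.73300971   7.93203883]
stripe 128 [249.4, 178.9] [ 0.5962124  -0.30385816  0.074     ] ((594.9542846679688, -304.2408142089844), (9.881425857543945, 28.315549850463867), 63.37953186035156)
-36.568446619112855
stripe 115 [264.2, 181.5] [ 0.6010882  -0.28911816  0.074     ] ((595.205810546875, -290.0469970703125), (9.37421989440918, 27.734813690185547), 82.20263671875)
-20.244100422480436
top ((595.5980834960938, -303.4424743652344), (23.81032371520996, 29.017532348632812), 55.04126739501953)
```

View pics/am.png

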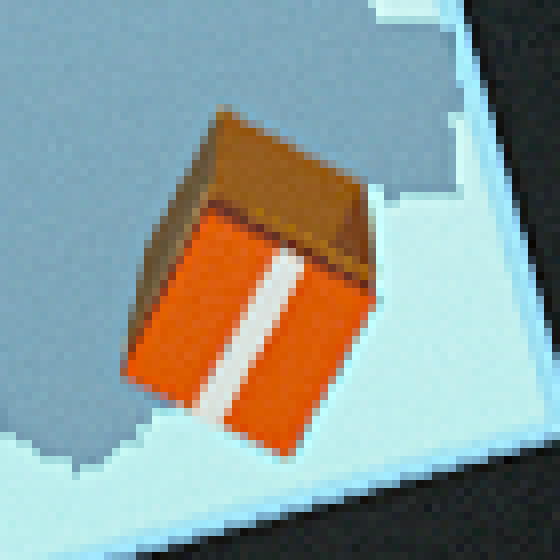

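Run:
```python
from m import *
c=load('w4')
P=np.array([ray(c,220+(u-4)/8+.0,135+(v-4)/8,.074)[:2] for u,v in((210,207),(375,297),(290,457),(125,377))])
print(P.round(4),P.mean(0),[np.linalg.norm(P[i]-P[i-1]).round(4) for i in range(4)])
for d in(P[1]-P[0],P[2]-P[3],P[0]-P[3],P[1]-P[2]): print(np.degrees(np.arctan2(d[1],d[0])))
t=load('top'); s=load('scene'); p=np.append(P.mean(0),.074); print(proj(t,p),proj(s,p))
for a,q,m in blob(t,(3,100,60),(20,255,255),(345,160,385,190))[:1]: print(q)
```

```text
[[ 0.5764 -0.3047]
 [ 0.5909 -0.2856]
 [ 0.6108 -0.2993]
 [ 0.5971 -0.3189]] [ 0.59381608 -0.3021059 ] [np.float64(0.0251), np.float64(0.024), np.float64(0.0242), np.float64(0.0239)]
52.820099338113266
54.961828859907264
145.51394236035156
145.36384046899383
(np.float64(365.8404999302939), np.float64(174.3433019948502)) (np.float64(162.81636576958067), np.float64(291.82179362906504))
[362.8, 176.8]
```

```bash
python3 -m inch '[[0.3,0,0,0,10],[0.3,0,0,0,10],[0.3,0,0,0,10],[0.3,0,0,0,10],[0.3,0,0,0,10],[0.3,0,0,0,10],[0.3,0,0,0,10],[0.3,0,0,0,10],[0.3,0,0,0,10],[0.3,0,0,0,10],[0.3,0,0,0,10],[0.3,0,0,0,7],[0.3,-0.3,0.65,3,0],[0.3,0,0,6,0],[0.3,0,0,4,0],[0.3,0,0,0,0],[0.3,0,0,0,0],[0.3,0,0,0,0]]'
```

```text
clock: 15.32
ee_pos: [0.5952, -0.3043, 0.1201]
eef_rot: [179.7, 0.0, 55.0]
force: [0.5, -0.2, -0.2]
grip_width: 0.0558
grip_force: 0.0
```

```bash
python3 -m inch '[[0.3,0.1,-0.2,2,0],[0.3,0,0,3,0],[0.3,0,0,2,0],[0.3,0,0,1,0],[0.3,0,0,0,0],[-0.2,0,0,0,0],[-1,0,0,0,0],[-1,0,0,0,0],[-1,0,0,0,0],[-1,0,0,0,0],[-1,0,0,0,0],[-1,0,0,0,0],[-1,0,0,0,0]]' 30
```

```text
clock: 16.95
ee_pos: [0.5932, -0.3021, 0.038]
eef_rot: [179.9, 0.0, 55.0]
force: [0.0, 0.4, 5.2]
grip_width: 0.0241
grip_force: 36.2
```

```bash
python3 -m inch '[[-1,0,0,-2,0],[-1,0,0,-5,0],[-1,0,0,-5,0],[-1,0,0,-5,9],[-1,0,0,-3,9],[-1,0,0,0,9],[-1,0,0,0,9],[-1,0,0,0,9],[-1,0,0,0,9],[-1,0,0,0,9],[-1,0,0,0,0]]'
python3 -m inch '[[-1,-1.9,-5,0,0],[-1,-1.9,-5,0,0],[-1,-2,-5,0,0],[-1,-2,-5,0,0],[-1,-2,-5,0,0],[-1,-2,-5.4,0,0],[-1,0,0,0,0],[-1,0,0,0,0],[-1,0,0,0,0]]'
python3 - <<'E'
from m import *
c=grab('wrist'); np.save('w5.npy',c,allow_pickle=True); print(arm.sense()['ee_pos'],arm.sense()['eef_rot'])
T=np.array(arm.grab_frame("wrist")['T_tool_cam']); c['E']=T; im=cv2.resize(c['im'],None,fx=1.5,fy=1.5,interpolation=cv2.INTER_CUBIC)
k=np.array([proj(c,[a,b,.034-.070]) for a,b in((-.0125,-.0125),(.0125,-.0125),(.0125,.0125),(-.0125,.0125))])
cv2.polylines(im,[np.int32(k*1.5)],True,(0,0,255),1); cv2.imwrite('pics/w5.png',im[...,::-1])
E
```

```text
clock: 18.32
ee_pos: [0.5922, -0.3013, 0.2371]
eef_rot: [-180.0, 0.0, -7.9]
force: [-0.2, -1.0, -0.8]
grip_width: 0.0245
grip_force: 35.4
clock: 19.45
ee_pos: [0.5184, 0.0149, 0.2369]
eef_rot: [180.0, -0.0, -8.1]
force: [-0.2, 0.2, -0.2]
grip_width: 0.0245
grip_force: 35.3
[0.51838282 0.01482206 0.23684388] [ 1.79992316e+02  2.04492740e-03 -8.09649836e+00]
```

View pics/w5.png

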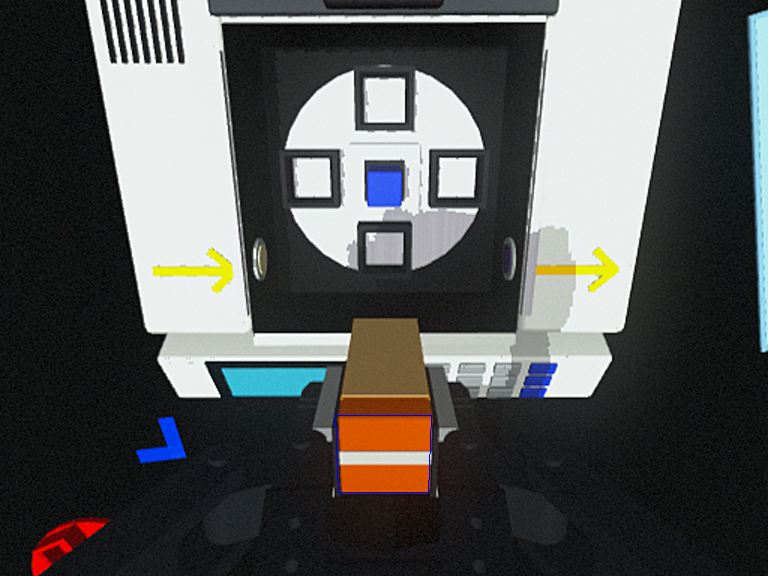

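The cap matches its expected outline in the grip, with the stripe across the light path. The target pocket rim is near (384,247) in this enlarged view.

```bash
python3 - <<'E'
from m import *
c=load('w5'); print(ray(c,384.5/1.5,247.5/1.5,.054), ray(c,384.5/1.5,185/1.5,.106))
for a,p,m in blob(c,(0,0,85),(179,80,255),(243,153,271,179))[:2]: print(a,p,ray(c,*p,.036),rect(c,m,.036))
E
python3 -m inch '[[-1,0,-0.05,3,0],[-1,0,0,5,0],[-1,0,0,4,0],[-1,0,0,1.6,0],[-1,0,0,0,0],[-1,0,0,0,0],[-1,0,0,0,0]]'
```

```text
[0.52112083 0.01440745 0.054     ] [0.56968906 0.00749272 0.106     ]
548 [256.0, 165.5] [0.51617298 0.01549987 0.036     ] ((516.0426025390625, 15.525996208190918), (26.85181999206543, 23.887514114379883), 81.98674011230469)
clock: 20.42
ee_pos: [0.5195, 0.0162, 0.1026]
eef_rot: [180.0, -0.2, -8.0]
force: [0.1, 0.6, -0.1]
grip_width: 0.025
grip_force: 35.4
```

```bash
python3 -m inch '[[-1,-0.07,0.08,0.6,0],[-1,0,0,0.4,0],[-1,0,0,0,0],[-1,0,0,0,0]]'; python3 -m inch '[[-1,0,0,0.2,0],[-1,0,0,0.2,0],[-1,0,0,0.1,0],[-1,0,0,0,0],[-1,0,0,0,0]]'
```

```text
clock: 20.92
ee_pos: [0.5174, 0.0157, 0.0908]
eef_rot: [-180.0, 0.0, -8.0]
force: [-0.8, -0.0, -1.8]
grip_width: 0.0248
grip_force: 35.4
clock: 21.55
ee_pos: [0.5174, 0.0157, 0.0859]
eef_rot: [180.0, -0.0, -8.0]
force: [-0.3, 0.3, -0.7]
grip_width: 0.0245
grip_force: 35.4
```

```bash
python3 -m inch '[[-1,0.08,0,0.15,0],[-1,0,0,0.15,0],[-1,0,0,0,0],[-1,0,0,0,0]]'; python3 -m inch '[[-1,0,0,0.2,0],[-1,0,0,0.2,0],[-1,0,0,0.2,0],[-1,0,0,0,0]]'
```

```text
clock: 22.05
ee_pos: [0.5182, 0.0156, 0.0828]
eef_rot: [180.0, 0.0, -8.0]
force: [1.0, 0.2, -0.0]
grip_width: 0.0245
grip_force: 35.4
clock: 22.55
ee_pos: [0.518, 0.0156, 0.0765]
eef_rot: [-180.0, 0.0, -8.0]
force: [0.3, 1.0, -0.3]
grip_width: 0.0246
grip_force: 35.4
```

Entering freely.

```bash
python3 -m inch '[[-1,0,0,0.2,0],[-1,0,0,0.2,0],[-1,0,0,0.15,0],[-1,0,0,0,0],[-1,0,0,0,0]]'
```

```text
clock: 23.18
ee_pos: [0.5182, 0.0156, 0.0713]
eef_rot: [180.0, -0.0, -8.0]
force: [-0.4, 0.2, -1.1]
grip_width: 0.0247
grip_force: 35.4
```

```bash
python3 -m inch '[[-1,0,0,0.1,0],[-1,0,0,0.1,0],[-1,0,0,0,0],[-1,0,0,0,0]]'
```

```text
clock: 23.68
ee_pos: [0.5183, 0.0156, 0.0698]
eef_rot: [180.0, -0.0, -8.0]
force: [-2.5, 0.7, 5.0]
grip_width: 0.0244
grip_force: 36.1
```

```bash
python3 -m inch '[[-0.3,0,0,0,0],[-0.1,0,0,0,0],[0,0,0,0,0],[0.1,0,0,0,0],[0.1,0,0,0,0],[0.1,0,0,-1,0],[0.1,0,0,-2,0],[0.1,0,0,-5,0],[0.1,0,0,-5,0],[0.1,0,0,-4,0],[0.1,-4,0,0,0],[0.1,0,0,0,0],[0.1,0,0,0,0]]'
python3 - <<'E'
from m import *
c=grab('wrist'); np.save('w6.npy',c,allow_pickle=True); save(c,'pics/w6.png'); 
for x in(0,):
  C=np.array([.5187,.0153]); r=np.radians(-8); M=np.array([[np.cos(r),-np.sin(r)],[np.sin(r),np.cos(r)]])
  k=np.array([proj(c,np.append(C+M@np.array(q)*.0125,.106)) for q in((-1,-1),(1,-1),(1,1),(-1,1))]); print(k.round(1))
im=cv2.resize(c['im'],None,fx=1.5,fy=1.5,interpolation=cv2.INTER_CUBIC); cv2.polylines(im,[np.int32(k*1.5)],True,(0,0,255),1); cv2.imwrite('pics/w6.png',im[...,::-1])
E
```

```text
clock: 25.3
ee_pos: [0.4789, 0.0211, 0.2398]
eef_rot: [180.0, -0.1, -8.0]
force: [0.8, 0.4, -0.4]
grip_width: 0.047
grip_force: 0.0
[[270.7 151. ]
 [271.1 122. ]
 [241.8 122. ]
 [242.2 151. ]]
```

View pics/w6.png

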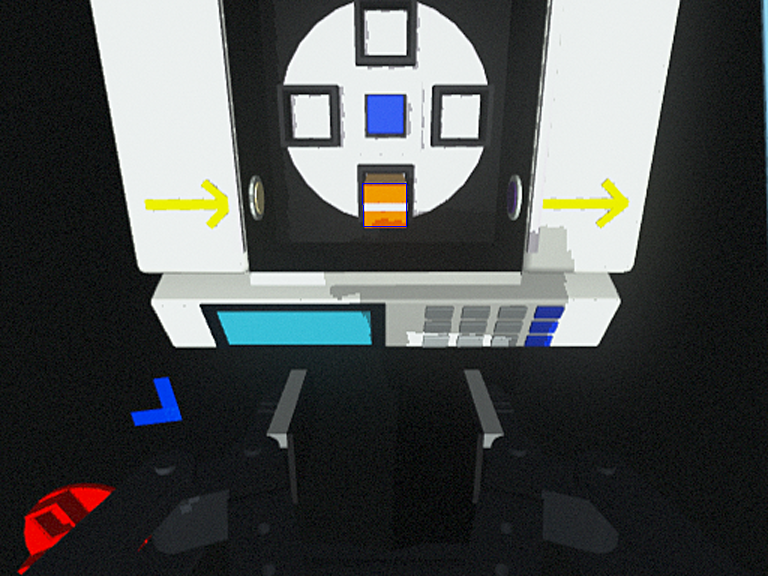

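The amber cap lies exactly on its predicted outline at (385,205) for a fully seated cell. The stripe runs along the light path, the turret is square, and the gripper is clear.

```bash
python3 -c "
from workcell import arm
print(arm.job_done())"
```

```text
the job is handed in; nothing more can be done
None
```

I fitted the turret fully down on the shaft, turned it square to the light path, lowered the amber standard gently into the light-path pocket, and handed the job in at about 25 s; no verdict came back, but the last picture shows both seated and square.

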